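# Load the filter cartridges into the sea-fast cradle

## Task

The filter cartridges on this ship's bench must be stowed for sea: first lift the yellow locking bar straight up and level out of the cradle's two U brackets, clearing both ends together, and lay it down on the blue mat. Then take the cartridges from the stop at the low ends of the sloped feeder's two lanes, letting the next roll down each time, and lay every one across the cradle in an empty groove, centred; one may be in its groove already. When all are in, put the bar back fully down in both brackets, sticking out evenly at the two ends, and leave the beaker and wash bottle where they stand.

Things in the scene. Friction and masses are not known exactly. Their poses are not given: they have to be found in the camera images.
- bar: Yellow locking bar with black ends, 360 mm long (its y), 20 mm wide (its x), 24 mm high (its z), 0.17 to 0.35 kg, lying at the start in the cradle's two U brackets. Origin at the middle of its underside
- bar_a (a point): Centre of the bar's +y end face (12 mm above its underside)
- bar_b (a point): Centre of the bar's -y end face (12 mm above its underside)
- cradle: Fixed cradle: aluminium base 70 x 345 x 10 mm, on it seven blue ridges 36 mm long (x) and 18 wide (y), tops 30 mm above the bench, leaving six grooves 24 mm wide that run along its x, centred at y = -105, -63, -21, 21, 63, 105 mm; a steel U bracket at each end holds the bar along y over the grooves, 9 mm clear of loaded cartridges. Origin under its middle. Stands nearer or farther than the mat
- groove_mid (a point): Where the middle of a cartridge lies when it rests in the groove at y = +21 mm (40.6 mm above the bench): axis along the cradle's x, held by the groove's two upper edges, both ends overhanging the ridges
- bracket_a (a point): Middle of the slot floor of the U bracket at the cradle's +y end (153 mm from the middle, 66 mm above the bench). Bracket 20 mm long (y), 35 mm thick (x); slot 27 mm wide (x), walls 30 mm high over the floor, above them lips flaring out to 41 mm over the floor; open above and along y
- bracket_b (a point): The same at the cradle's -y end
- mat: Blue mat fixed on the bench, 110 mm (x) by 380 mm (y), 3 mm thick. Origin at the middle of its underside
- feeder: Fixed sloped feeder with two equal lanes at its y = +50 and -50 mm: dark channels 48 mm wide inside, 54 outside, sides 6 mm high, falling towards its -x at 0.24 rad to a red stop. Cartridges lie across a lane (axes along the feeder's y); when the lowest is lifted off, the next rolls to the stop. Base plate 160 mm wide, 8 mm high. Origin on the bench midway below the two stops; x points uphill
- stop_a (a point): Where the middle of the cartridge at the stop of the +y lane lies (on its axis, 72 mm above the bench). 2 or 3 cartridges start in this lane. A steel keeper strip 12 mm wide runs uphill from 30 mm behind here, 4 mm over the cartridges, so only the one at the stop lifts out. An arch 80 mm uphill, legs 38 mm either side, stands 26 mm over the line of the axes
- stop_b (a point): The same for the -y lane, which starts with one or two cartridges
- cart0: Filter cartridge: white cylinder, diameter 32, length 44 mm, green band, with a blue stub of diameter 16 standing 8 mm out of each end (60 mm overall, flat ends), 60 g; it rolls, but soon stops on the flat. Origin at its middle, x along its axis. Can be pinched end to end over the stubs from above; on the feeder they overhang the channel. 4 to 6 of the six are there, others are None
- cart1: Another filter cartridge like cart0, also in the +y lane
- cart2: Another filter cartridge like cart0, third in the +y lane, or absent
- cart3: Another filter cartridge like cart0, in the -y lane
- cart4: Another filter cartridge like cart0, second in the -y lane, or absent
- cart5: Another filter cartridge like cart0, already in the cradle's groove at y = -63 mm under the bar at the start, or absent
- beaker: White beaker, 70 mm wide, 90 mm high, a bystander; origin under its middle
- washbottle: Wash bottle with green cap, 66 mm wide, 150 mm high, a bystander; origin under its middle
Not all that is in view belongs to the job. What is shaped like the cart1 but orange is not meant.

How it is judged:
On the way, in this order (a step that is already met when the one before it is completed fails the run):
1. the bar is lifted level out of both brackets, both ends clear above the lips, still over the cradle (z of each of bar_a, bar_b in the frame of cradle above 0.122 m and angle between bar's own z axis and vertical below 0.2 rad and horizontal distance between bar and cradle below 0.06 m), for 0.1 s.
2. the bar lies on the blue mat, let go and at rest (x of bar_a in the frame of mat between -0.06 and 0.06 m and y of bar_a in the frame of mat between -0.2 and 0.2 m and z of each of bar_a, bar_b in the frame of mat below 0.022 m and x of bar_b in the frame of mat between -0.06 and 0.06 m and y of bar_b in the frame of mat between -0.2 and 0.2 m and linear speed of bar below 0.03 m/s and contact force between the fingers and bar below 0.3 N), for 0.2 s.
3. every cartridge lies in a groove of the cradle while the bar is out of the brackets (x of cart0 in the frame of cradle between -0.016 and 0.016 m and y of cart0 in the frame of cradle between -0.117 and 0.117 m and z of cart0 in the frame of cradle between 0.034 and 0.0445 m and angle between the x axis of each of cart0, cart1, cart2, cart3, cart4, cart5 and the x axis of cradle, either way round below 0.2 rad and x of cart1 in the frame of cradle between -0.016 and 0.016 m and y of cart1 in the frame of cradle between -0.117 and 0.117 m and z of cart1 in the frame of cradle between 0.034 and 0.0445 m and x of cart2 in the frame of cradle between -0.016 and 0.016 m and y of cart2 in the frame of cradle between -0.117 and 0.117 m and z of cart2 in the frame of cradle between 0.034 and 0.0445 m and x of cart3 in the frame of cradle between -0.016 and 0.016 m and y of cart3 in the frame of cradle between -0.117 and 0.117 m and z of cart3 in the frame of cradle between 0.034 and 0.0445 m and x of cart4 in the frame of cradle between -0.016 and 0.016 m and y of cart4 in the frame of cradle between -0.117 and 0.117 m and z of cart4 in the frame of cradle between 0.034 and 0.0445 m and x of cart5 in the frame of cradle between -0.016 and 0.016 m and y of cart5 in the frame of cradle between -0.117 and 0.117 m and z of cart5 in the frame of cradle between 0.034 and 0.0445 m and (horizontal distance between bar and cradle above 0.06 m or z of bar in the frame of cradle above 0.1 m)), for 0.3 s.
At the end, for the whole second after the job is handed in: Every cartridge lies in a groove: middle within 16 mm of the cradle's centre line, axis 34 to 44.5 mm above its underside and within 0.2 rad of its x. The bar is down in both brackets (end centres 70 to 84 mm up, 14 mm of centre line), centred within 20 mm lengthwise. All at rest (x of cart0 in the frame of cradle between -0.016 and 0.016 m and y of cart0 in the frame of cradle between -0.117 and 0.117 m and z of cart0 in the frame of cradle between 0.034 and 0.0445 m and angle between the x axis of each of cart0, cart1, cart2, cart3, cart4, cart5 and the x axis of cradle, either way round below 0.2 rad and x of cart1 in the frame of cradle between -0.016 and 0.016 m and y of cart1 in the frame of cradle between -0.117 and 0.117 m and z of cart1 in the frame of cradle between 0.034 and 0.0445 m and x of cart2 in the frame of cradle between -0.016 and 0.016 m and y of cart2 in the frame of cradle between -0.117 and 0.117 m and z of cart2 in the frame of cradle between 0.034 and 0.0445 m and x of cart3 in the frame of cradle between -0.016 and 0.016 m and y of cart3 in the frame of cradle between -0.117 and 0.117 m and z of cart3 in the frame of cradle between 0.034 and 0.0445 m and x of cart4 in the frame of cradle between -0.016 and 0.016 m and y of cart4 in the frame of cradle between -0.117 and 0.117 m and z of cart4 in the frame of cradle between 0.034 and 0.0445 m and x of cart5 in the frame of cradle between -0.016 and 0.016 m and y of cart5 in the frame of cradle between -0.117 and 0.117 m and z of cart5 in the frame of cradle between 0.034 and 0.0445 m and linear speed of each of cart0, cart1, cart2, cart3, cart4, cart5, bar below 0.03 m/s and x of bar_a in the frame of cradle between -0.014 and 0.014 m and z of bar_a in the frame of cradle between 0.07 and 0.084 m and x of bar_b in the frame of cradle between -0.014 and 0.014 m and z of bar_b in the frame of cradle between 0.07 and 0.084 m and y of bar in the frame of cradle between -0.02 and 0.02 m); the robot touches nothing.
It fails at once if the beaker is pushed more than 4 cm or knocked over (distance of beaker from where it was at the start of the episode above 0.04 m or angle between beaker's own z axis and vertical above 0.5 rad).
It fails at once if the wash bottle is pushed more than 4 cm or knocked over (distance of washbottle from where it was at the start of the episode above 0.04 m or angle between washbottle's own z axis and vertical above 0.5 rad).
Of cart2, cart4, cart5 only 1 to 3 are there at a start; the rules pass over those that are not, and their reading is None.
At some moment in a run one of cart0, cart1, cart2, cart3, cart4, cart5 may be knocked a few centimetres aside while the robot is not near it.
Once in a run the grip may slacken for a moment while it holds something.
It also fails if it takes over 210 s, if anything falls off the work surface, if the arm or the gripper's body presses on something with over 40 N, if the wrist force passes 120 N, or if a joint passes its speed limit or range.

## Robot

A 7-joint arm with a two-finger parallel gripper is mounted at the origin on the work surface. World frame = base frame: x ahead of the robot, y to its left, z up, the work surface at z = 0. Lengths are in m, angles in rad, forces in N, time in s.
With the tool pointing down it reaches from about 0.425 to 1.025 m from the base axis. Payload 9.4 kg.
Tool frame: the origin (TCP) lies on the centre line of the jaws, within the pads' length; the fingertips stand 17 mm ahead of it and the grasp point (between the pads) lies 2 mm behind it; z points along the fingers, y is the direction in which the jaws open and shut (so a half turn about z gives the same grasp; the last joint's range is limited). The gripper opens to 93 mm and grips with 3 to 60 N. Pads are 15 mm wide; open, the fingers measure 128 mm over their backs; the gripper's body (75 mm by 188 mm) begins 65 mm behind the grasp point.
Start: joints at [-1.224, 0.599, -0.003, 1.599, 0.002, 0.943, -0.08], TCP at [0.298, 0.661, 0.236] pointing down, gripper open.
Joint ranges: [-2.57, 2.57], [-0.35, 1.97], [-1.29, 1.29], [0.11, 2.56], [-1.05, 4.19], [0.11, 1.86], [-2.63, 2.63]. Speed limits (rad/s): [2.22, 2.22, 3.01, 3.01, 3.14, 3.14, 3.14].

## Interface

Orientations are given as a unit quaternion [w, x, y, z].
In Python, from workcell import r gives the robot as it stands. The module is installed in compiled form; this text tells all that it offers. Calls block until the motion is done:
- r.goto(position, orientation): joint-space move of the TCP to a pose.
- r.movel(position, vel=0.15, ori=None, threshold=None): straight line of the TCP; ori=None keeps the orientation; vel is the mean speed in m/s. With threshold (N) it stops when the force on the tool has changed by that much, and returns True; else False.
- r.set_joints(angles): joint-space move.
- r.grip(opening, newtons=None): opening from 0.0 (shut) to 1.0 (fully open); newtons is the grip in N (None keeps the last); returns when the fingers have stopped.
- r.sleep(seconds).
- r.inverse_kinematics(position, orientation): joint angles nearest the present ones, or None.
- r.read_state(): the state.
- r.read_camera(name): name is "scene" or "top" or "wrist"; returns a dict with "frame" (480x640x3 uint8, red, green, blue), "fovy" (degrees; the focal length in pixels is half the picture's height over the tangent of half this angle, whatever the lens; pixels are square), "cx", "cy" (the principal point, pixels), "k1" (the pictures are not rectified: a ray, as slopes to the right and down, at radius r is drawn at 1 + k1 r^2 times it, then the intrinsics apply), "rvec" (rotation vector, rad) and "tvec" (3), from world to camera coordinates, as OpenCV has them. Camera axes: x right, y down, z forward; pixel columns grow to the right and rows downward; lengths in m; the calibration is good to about 2 mm. A picture is of the moment at which its call begins. There is no depth.
A pose or a line that the arm cannot do raises r.Unreachable and nothing moves.
- r.hand_in(): hands the job in, once; it reports no verdict.
The state is a dict: "time_s": time; "joint_pos": joint angles; "dq": joint speeds; "effort": joint torques, N m; "eef_pos": TCP position; "tcp_rot": TCP orientation; "force": force on the tool from outside, world axes, zero at the start; "moment": the same for the moment, N m; "opening": opening from 0.0 (shut) to 1.0 (fully open).
Only numpy, scipy, OpenCV 4.12 (cv2) and the standard library are available. Lean on these libraries where they do the work, as an engineer would, in place of code of your own. Each camera call takes 0.05 s, during which the arm holds its last target. There are 200 camera calls.

## Working session

There is one attempt and no reset: what is moved stays moved. The work goes in short steps, each a Python script; the robot and the scene stay as the last script left them, time stands still between calls to the robot, and variables do not carry over. Pictures are saved under pics/ and viewed, about 12 in all and at most 16, crops included, and the job is handed in when it is done.

```bash
mkdir -p pics; cat > h.py <<'E'
import numpy as np, cv2
from workcell import r
def cam(n):
    c=r.read_camera(n); c['f']=240/np.tan(np.radians(c['fovy'])/2)
    c['R']=cv2.Rodrigues(np.array(c['rvec'],float))[0]; c['t']=np.array(c['tvec'],float); return c
def save(c,name): cv2.imwrite('pics/'+name,c['frame'][:,:,::-1])
def ray(c,uv):
    d=(np.array(uv,float)-[c['cx'],c['cy']])/c['f']; s=d.copy()
    for _ in range(20): s=d/(1+c['k1']*(s@s))
    return -c['R'].T@c['t'], c['R'].T@np.array([s[0],s[1],1])
def plane(c,uv,z):
    o,d=ray(c,uv); return o+d*(z-o[2])/d[2]
def proj(c,p):
    q=c['R']@np.array(p,float)+c['t']; s=q[:2]/q[2]; s=s*(1+c['k1']*(s@s)); return s*c['f']+[c['cx'],c['cy']]
def down(yaw): # tool pointing down, jaw axis (tool y) direction: yaw=0 -> x-axis world, y = -Y
    return [0,np.cos(yaw/2),np.sin(yaw/2),0]
E
python3 - <<'E'
from h import *
for n in ['top','scene']:
    c=cam(n); save(c,n+'0.png'); print(n,c['fovy'],c['cx'],c['cy'],c['k1'],-c['R'].T@c['t'],c['R'][2])
s=r.read_state(); print(s['tcp_rot'],s['eef_pos'],s['force'],s['time_s'])
E
```

```text
top 57.207821570555836 319.50940675556967 244.91088970589715 -0.044458114300911726 [ 0.50877119 -0.02226869  0.98162346] [ 0.04636859  0.00507893 -0.99891149]
scene 55.91843050167566 326.3425118289739 242.07638904250314 -0.06071144822418246 [ 0.83389912 -0.48054795  0.85347958] [-0.2746061   0.48888241 -0.82800089]
[-6.76806222e-05  2.10271837e-01  9.77642731e-01 -6.64217341e-04] [0.29796909 0.66050244 0.23487908] [ 0.13396383 -0.25165189  0.45487783] 0.1
```

View pics/top0.png

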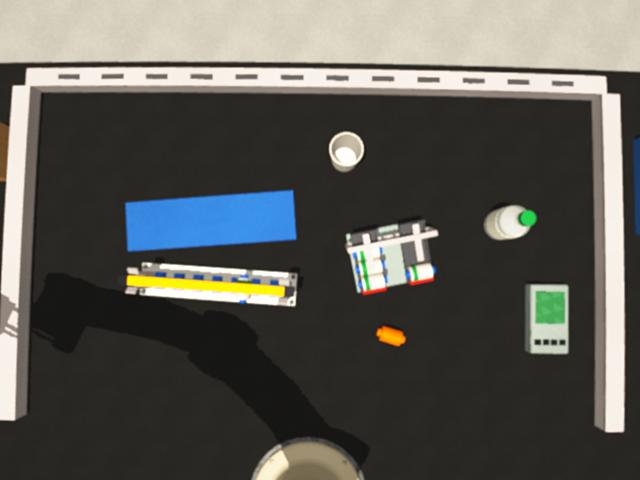

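View pics/scene0.png

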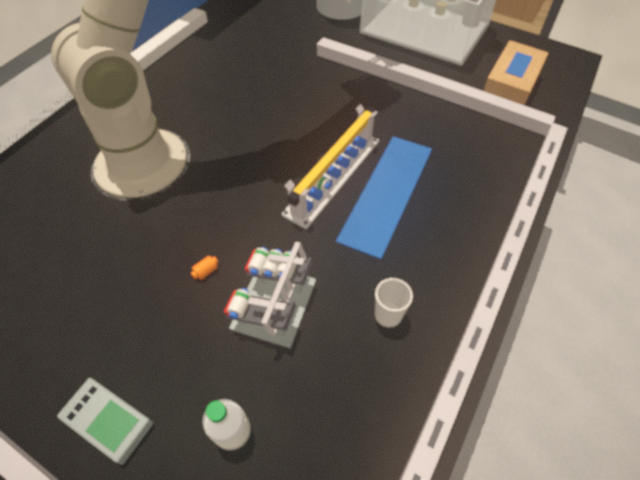

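```bash
python3 - <<'E'
from h import *
c=cam('top'); hsv=cv2.cvtColor(c['frame'],cv2.COLOR_RGB2HSV)
def blobs(lo,hi,z,amin=30):
    m=cv2.inRange(hsv,np.array(lo),np.array(hi)); cs,_=cv2.findContours(m,0,2)
    for k in cs:
        if cv2.contourArea(k)<amin: continue
        b=cv2.boxPoints(cv2.minAreaRect(k)); w=np.array([plane(c,p,z)[:2] for p in b])
        e=[w[1]-w[0],w[2]-w[1]]; L=max(e,key=np.linalg.norm)
        print(np.round(cv2.minAreaRect(k)[0]),'ctr',w.mean(0).round(4),'sz',[round(np.linalg.norm(x),3) for x in e],'ang',np.degrees(np.arctan2(L[1],L[0])).round(2))
print('yellow');blobs((20,150,120),(35,255,255),.09)
print('mat');blobs((100,120,120),(125,255,255),.003,300)
print('red');blobs((0,150,80),(5,255,255),.07,5); blobs((170,150,80),(180,255,255),.07,5)
print('orange');blobs((8,150,120),(18,255,255),.016)
i=cv2.resize(c['frame'][200:320,110:310],None,fx=4,fy=4,interpolation=2); cv2.imwrite('pics/z.png',i[:,:,::-1])
# move wrist view over the feeder
r.goto([.52,-.17,.42],down(np.pi/2)); print(r.read_state()['joint_pos'])
w=cam('wrist'); save(w,'w_feed.png'); print(-w['R'].T@w['t'],w['R'][2],w['fovy'])
r.goto([.47,.2,.42],down(np.pi/2)); print(r.read_state()['joint_pos'])
w=cam('wrist'); save(w,'w_crad.png'); print(-w['R'].T@w['t'])
E
```

```text
yellow
[392. 338.] ctr [ 0.3659 -0.1665] sz [np.float64(0.012), np.float64(0.042)] ang -108.69
[205. 285.] ctr [0.4643 0.2137] sz [np.float64(0.022), np.float64(0.323)] ang -92.88
mat
[210. 220.] ctr [0.605  0.2303] sz [np.float64(0.385), np.float64(0.113)] ang -85.1
red
[374. 291.] ctr [ 0.4574 -0.1319] sz [np.float64(0.051), np.float64(0.009)] ang -79.23
[422. 282.] ctr [ 0.4787 -0.2302] sz [np.float64(0.053), np.float64(0.01)] ang -81.38
orange
[391. 336.] ctr [ 0.3579 -0.1757] sz [np.float64(0.034), np.float64(0.066)] ang -104.99
[-0.32493158  0.2449963   0.69362249  1.78852478 -0.16919839  1.1687054
  0.42209066]
[ 0.52196151 -0.09229278  0.56923961] [-0.00176977 -0.27464824 -0.96154314] 65.85475669882624
[-1.02449876  0.17182134  0.6208606   1.8548403  -0.10890424  1.14843869
 -0.36757473]
[0.47219647 0.27576002 0.56960596]
```

View pics/w_feed.png

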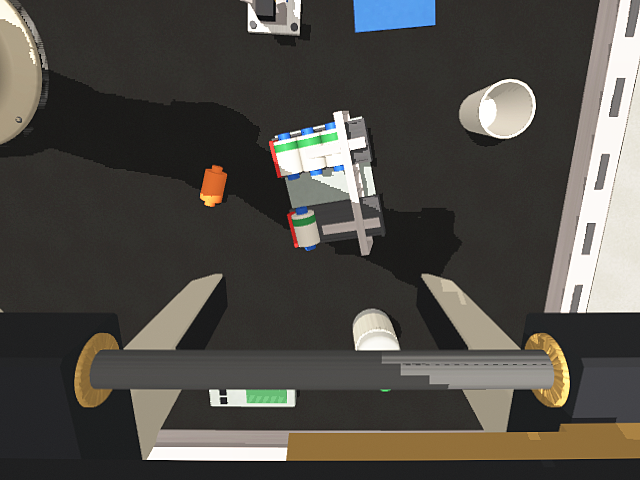

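View pics/w_crad.png

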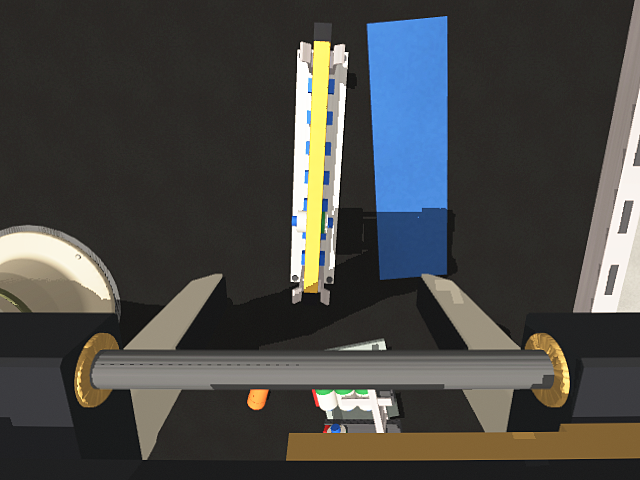

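```bash
cat >> h.py <<'E'
def blobs(c,lo,hi,z,amin=20,amax=1e9,roi=None):
    hsv=cv2.cvtColor(c['frame'],cv2.COLOR_RGB2HSV); m=cv2.inRange(hsv,np.array(lo),np.array(hi))
    if roi is not None:
        q=np.zeros_like(m); x0,y0,x1,y1=roi; q[y0:y1,x0:x1]=m[y0:y1,x0:x1]; m=q
    out=[]
    for k in cv2.findContours(m,0,2)[0]:
        a=cv2.contourArea(k)
        if not amin<=a<=amax: continue
        R=cv2.minAreaRect(k); w=np.array([plane(c,p,z)[:2] for p in cv2.boxPoints(R)])
        e=[w[1]-w[0],w[2]-w[1]]; L=max(e,key=np.linalg.norm); n=sorted(np.linalg.norm(x) for x in e)
        out.append(dict(px=np.round(R[0]),ctr=w.mean(0),sz=np.round(n,3),ang=(np.degrees(np.arctan2(L[1],L[0]))%180).round(2)))
    return out
def show(t,o):
    print(t)
    for b in o: print(' ',b['px'],b['ctr'].round(4),b['sz'],b['ang'])
BLUE=((100,120,60),(125,255,255)); YEL=((20,120,80),(35,255,255)); GREEN=((50,100,50),(85,255,255)); RED1=((0,150,60),(5,255,255))
E
python3 - <<'E'
from h import *
w=cam('wrist')
show('yellow',blobs(w,*YEL,.09,200)); show('mat',blobs(w,*BLUE,.003,3000))
show('ridge',blobs(w,*BLUE,.03,15,2000,(280,40,350,300)))
r.goto([.48,-.17-.06,.27],down(np.pi/2))
w=cam('wrist'); save(w,'w_feed2.png')
show('green',blobs(w,*GREEN,.088)); show('blue',blobs(w,*BLUE,.072)); show('red',blobs(w,*RED1,.07))
E
```

```text
yellow
  [315. 166.] [0.4629 0.2144] [0.02  0.321] 86.19
mat
  [413. 147.] [0.6103 0.2306] [0.111 0.385] 98.3
ridge
  [322. 258.] [0.4711 0.0832] [0.008 0.023] 89.88
  [303. 257.] [0.4424 0.0849] [0.004 0.023] 84.02
  [323. 236.] [0.4736 0.1186] [0.006 0.009] 89.93
  [330. 222.] [0.4841 0.1404] [0.006 0.015] 90.05
  [294. 220.] [0.4294 0.1429] [0.007 0.014] 88.7
  [324. 205.] [0.4759 0.1663] [0.007 0.018] 90.01
  [304. 204.] [0.4463 0.168 ] [0.004 0.018] 89.12
  [326. 178.] [0.4774 0.2069] [0.007 0.019] 90.05
  [306. 176.] [0.4484 0.2092] [0.004 0.017] 89.17
  [328. 148.] [0.4803 0.2487] [0.007 0.017] 90.13
  [307. 148.] [0.4512 0.2495] [0.003 0.018] 89.22
  [330. 118.] [0.4831 0.2902] [0.007 0.017] 90.21
  [308. 116.] [0.4539 0.2916] [0.004 0.017] 89.18
  [331.  86.] [0.4849 0.3312] [0.007 0.018] 84.5
  [310.  85.] [0.4558 0.3326] [0.004 0.018] 89.35
green
  [458. 420.] [ 0.6302 -0.4588] [0.031 0.04 ] 179.69
  [338. 196.] [ 0.4964 -0.2112] [0.011 0.031] 13.72
  [348.  74.] [ 0.5031 -0.1084] [0.011 0.088] 14.01
blue
  [345. 237.] [ 0.5051 -0.2542] [0.006 0.016] 11.77
  [335. 181.] [ 0.4939 -0.1999] [0.009 0.016] 13.99
  [323. 129.] [ 0.4834 -0.1529] [0.008 0.016] 13.48
  [358. 121.] [ 0.5146 -0.1462] [0.008 0.016] 12.07
  [395. 113.] [ 0.5473 -0.1391] [0.008 0.016] 13.58
  [310.  66.] [ 0.4721 -0.1001] [0.007 0.016] 11.94
  [346.  56.] [ 0.5028 -0.0922] [0.007 0.017] 12.96
  [384.  45.] [ 0.5351 -0.0838] [0.007 0.017] 13.87
red
  [320. 213.] [ 0.4807 -0.2307] [0.006 0.047] 103.78
  [298. 103.] [ 0.4607 -0.1309] [0.009 0.049] 106.19
```

View pics/w_feed2.png

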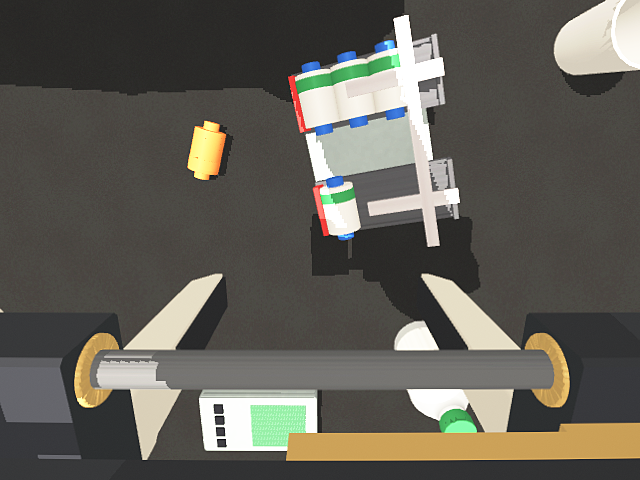

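```bash
cat >> h.py <<'E'
D=np.pi/180
CR=np.array([.4637,.208]); CY=-3.2*D; Q_CR=down(np.pi/2+CY)
def crad(x,y): return CR+[x*np.cos(CY)-y*np.sin(CY), x*np.sin(CY)+y*np.cos(CY)]
E
python3 - <<'E'
from h import *
r.grip(0.6,40)
p=crad(0,.006)
r.goto([*p,.20],Q_CR)
w=cam('wrist'); save(w,'w_bar.png'); show('y',blobs(w,*YEL,.09,200))
print(r.movel([*p,.086],.08,threshold=8)); 
r.grip(0,40); s=r.read_state(); print(s['opening'],s['eef_pos'],s['force'])
r.movel([*p,.18],.06); r.sleep(.4)
s=r.read_state(); print(s['opening'],s['eef_pos'],s['force'],s['moment'],s['time_s'])
for n in ['wrist','scene']: save(cam(n),'lift_%s.png'%n)
E
```

```text
y
  [320. 404.] [0.456  0.0677] [0.018 0.027] 87.03
  [317. 174.] [0.4645 0.2436] [0.019 0.247] 87.05
False
0.21032824279305418 [0.4639046  0.21404862 0.08602489] [-0.73206447  0.66187804  0.3362847 ]
0.21125525692043978 [0.46402383 0.21396833 0.17995874] [-0.64569394  0.65898372 -3.10873973] [-0.05067694  0.05530553 -0.00607469] 13.3333
```

View pics/lift_scene.png

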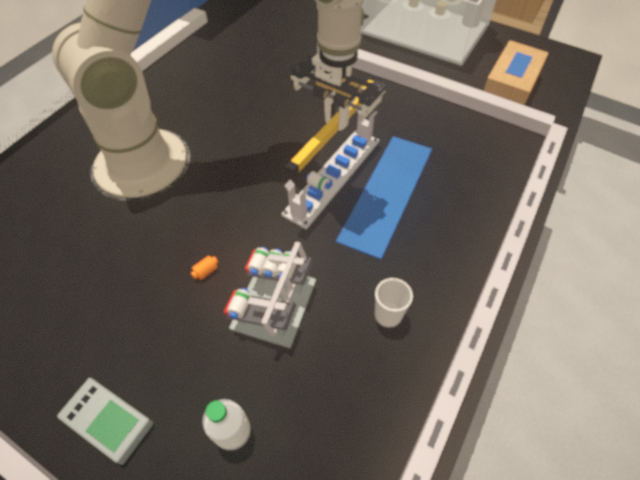

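```bash
python3 - <<'E'
from h import *
q=down(np.pi/2+5*D); m=[.606,.230]
r.movel([*m,.18],.15,ori=q); r.movel([*m,.05],.1); print(r.movel([*m,.019],.03,threshold=3)); s=r.read_state(); print(s['eef_pos'],s['opening'])
r.grip(.5); r.movel([*m,.2],.15); r.sleep(.2)
print(r.read_state()['time_s'])
c=cam('top'); show('y',blobs(c,*YEL,.027,200))
r.goto([*crad(0,-.06),.27],Q_CR)
w=cam('wrist'); save(w,'w_crad2.png'); show('blue',blobs(w,*BLUE,.03,15,2000)); show('green',blobs(w,*GREEN,.056))
E
```

```text
True
[0.60579178 0.22993145 0.02294258] 0.21204519541171885
19.0
y
  [235. 217.] [0.6112 0.1684] [0.02  0.199] 95.17
blue
  [342. 425.] [ 0.4726 -0.1413] [0.017 0.022] 88.0
  [368. 424.] [ 0.5073 -0.1425] [0.017 0.024] 89.19
  [396. 424.] [ 0.5433 -0.1439] [0.017 0.025] 90.43
  [320. 261.] [0.4582 0.084 ] [0.024 0.034] 176.82
  [320. 230.] [0.4596 0.1194] [0.01  0.035] 176.82
  [342. 210.] [0.4845 0.1403] [0.006 0.014] 87.81
  [290. 211.] [0.4292 0.1428] [0.007 0.015] 85.66
  [320. 187.] [0.4623 0.1669] [0.017 0.036] 176.82
  [320. 148.] [0.4646 0.207 ] [0.018 0.035] 176.82
  [320. 106.] [0.4664 0.2483] [0.018 0.035] 176.82
  [320.  60.] [0.4693 0.2896] [0.019 0.035] 176.82
  [320.  13.] [0.4711 0.3307] [0.022 0.034] 176.81
green
  [330. 210.] [0.4708 0.1466] [0.009 0.03 ] 87.35
```

View pics/w_crad2.png

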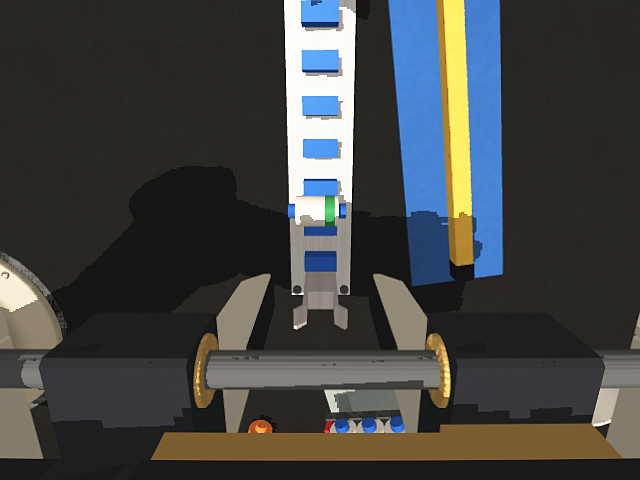

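```bash
cat >> h.py <<'E'
CR=np.array([.4645,.2072])
A=np.array([.4778,-.1265]); B=np.array([.4995,-.2271]); Q_F=down(12.1*D)
def pick(p,h=.005):
    r.grip(.8,25); r.goto([*p,.19],Q_F); r.movel([*p,.072+h],.1,threshold=10)
    r.grip(0,25); o=r.read_state()['opening']; r.movel([*p,.17],.08)
    s=r.read_state(); print('pick open',round(o,3),round(s['opening'],3),'Fz',round(s['force'][2],2),'t',s['time_s']); return s['opening']
def place(y,h=.005,yo=0):
    p=crad(0,y+yo); r.goto([*p,.17],Q_CR); print(' over, open',round(r.read_state()['opening'],3))
    r.movel([*p,.075],.12); print(' contact',r.movel([*p,.0406+h-.003],.03,threshold=3),r.read_state()['eef_pos'].round(4),round(r.read_state()['opening'],3))
    r.grip(.8); r.movel([*p,.17],.15); print(' t',r.read_state()['time_s'])
def check(n):
    r.goto([*crad(0,-.06),.27],Q_CR); w=cam('wrist'); save(w,n+'.png')
    for b in blobs(w,*GREEN,.056,30)+blobs(w,*BLUE,.0406,15,400,(270,0,370,300)):
        d=b['ctr']-CR; l=[d[0]*np.cos(CY)+d[1]*np.sin(CY),-d[0]*np.sin(CY)+d[1]*np.cos(CY)]; print('  ',b['px'],'cradle xy',np.round(l,4),b['sz'],b['ang'])
E
python3 - <<'E'
from h import *
if pick(A)>.5: place(.063)
check('c1')
c=cam('top'); save(c,'top1.png'); show('cap',blobs(c,*GREEN,.15,40)); print(plane(c,(492,225),0),plane(c,(515,220),.1))
i=cv2.resize(c['frame'][200:320,110:460],None,fx=2.2,fy=2.2); cv2.imwrite('pics/t1.png',i[:,:,::-1])
E
```

```text
pick open 0.642 0.645 Fz -0.81 t 24.6083
 over, open 0.638
 contact True [0.468  0.2705 0.0454] 0.644
 t 29.4083
   [330. 210.] cradle xy [ 0.0096 -0.0604] [0.009 0.031] 87.32
   [308.  80.] cradle xy [-0.0116  0.0607] [0.009 0.031] 86.41
   [321. 230.] cradle xy [ 0.0001 -0.0851] [0.009 0.034] 176.78
   [343. 210.] cradle xy [ 0.023 -0.063] [0.006 0.014] 87.79
   [292. 210.] cradle xy [-0.0306 -0.0635] [0.007 0.015] 85.64
   [350.  80.] cradle xy [0.0273 0.0627] [0.007 0.014] 88.03
   [294.  80.] cradle xy [-0.0259  0.0627] [0.007 0.014] 85.76
cap
  [550. 307.] [ 0.4368 -0.4572] [0.053 0.057] 179.93
  [365. 274.] [ 0.4931 -0.1053] [0.007 0.056] 12.09
  [528. 217.] [ 0.6077 -0.415 ] [0.031 0.033] 91.17
[ 0.60583347 -0.4044678   0.        ] [ 0.60699134 -0.41275954  0.1       ]
```

View pics/t1.png

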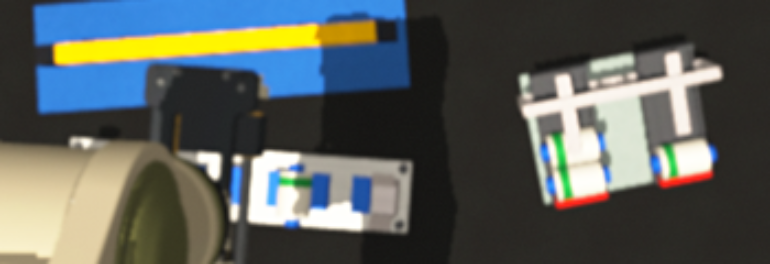

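View pics/c1.png

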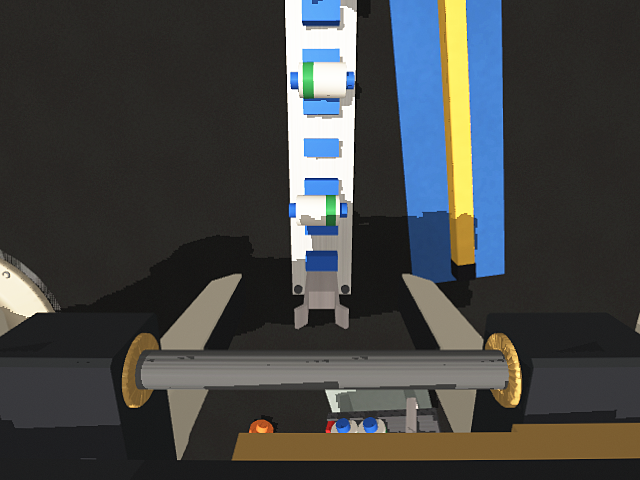

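```bash
python3 - <<'E'
from h import *
if pick(A)>.5: place(.021)
check('c2')
c=cam('top'); show('stubs/green feeder',blobs(c,*GREEN,.088,15,400,(340,210,445,305))); save(c,'top2.png')
E
```

```text
pick open 0.641 0.647 Fz -0.5 t 34.4833
 over, open 0.644
 contact True [0.4657 0.2286 0.0454] 0.642
 t 39.1417
   [330. 209.] cradle xy [ 0.0097 -0.06  ] [0.009 0.031] 87.28
   [308. 126.] cradle xy [-0.0119  0.0202] [0.009 0.03 ] 86.36
   [307.  80.] cradle xy [-0.0119  0.0606] [0.009 0.03 ] 88.46
   [321. 230.] cradle xy [ 0.0001 -0.0852] [0.01  0.034] 176.73
   [343. 209.] cradle xy [ 0.0231 -0.0632] [0.006 0.015] 87.74
   [292. 209.] cradle xy [-0.0306 -0.0631] [0.007 0.015] 85.3
   [294. 126.] cradle xy [-0.0257  0.0205] [0.007 0.014] 85.74
   [349. 125.] cradle xy [0.0278 0.0209] [0.006 0.015] 87.96
   [320. 103.] cradle xy [-0.0001  0.0414] [0.009 0.034] 176.7
   [350.  80.] cradle xy [0.0275 0.0625] [0.007 0.015] 87.98
   [294.  80.] cradle xy [-0.0257  0.0626] [0.007 0.015] 85.71
stubs/green feeder
  [367. 282.] [ 0.477  -0.1145] [0.007 0.029] 12.1
  [415. 272.] [ 0.4987 -0.212 ] [0.007 0.03 ] 15.83
```

```bash
python3 - <<'E'
from h import *
if pick(A)>.5: place(-.021)
check('c3')
c=cam('top'); show('feeder',blobs(c,*GREEN,.088,15,400,(340,210,445,305))); save(c,'top3.png')
E
```

```text
pick open 0.645 0.642 Fz -1.28 t 44.1167
 over, open 0.641
 contact True [0.4633 0.1867 0.0454] 0.642
 t 48.6333
   [330. 209.] cradle xy [ 0.0095 -0.0606] [0.008 0.031] 87.22
   [308. 168.] cradle xy [-0.0121 -0.0204] [0.01 0.03] 86.34
   [308. 124.] cradle xy [-0.0116  0.0207] [0.009 0.03 ] 86.34
   [307.  78.] cradle xy [-0.012  0.061] [0.009 0.03 ] 86.31
   [321. 229.] cradle xy [ 0.0004 -0.0853] [0.009 0.034] 176.71
   [343. 208.] cradle xy [ 0.0234 -0.0632] [0.006 0.014] 87.72
   [292. 209.] cradle xy [-0.0303 -0.0636] [0.007 0.015] 85.58
   [320. 188.] cradle xy [-0.     -0.0422] [0.009 0.034] 176.7
   [348. 168.] cradle xy [ 0.0279 -0.0214] [0.006 0.014] 87.92
   [295. 168.] cradle xy [-0.0258 -0.0213] [0.006 0.014] 85.71
   [320. 146.] cradle xy [-0.0004 -0.0001] [0.009 0.034] 176.69
   [348. 125.] cradle xy [0.0276 0.0204] [0.007 0.015] 87.94
   [294. 124.] cradle xy [-0.0254  0.021 ] [0.007 0.014] 85.73
   [320. 102.] cradle xy [0.0002 0.0419] [0.009 0.034] 176.68
   [350.  79.] cradle xy [0.0278 0.0625] [0.007 0.014] 87.97
   [294.  79.] cradle xy [-0.0255  0.0626] [0.007 0.014] 85.7
feeder
  [415. 272.] [ 0.4987 -0.212 ] [0.007 0.03 ] 15.83
```

```bash
python3 - <<'E'
from h import *
if pick(B,.008)>.5: place(-.105,.008,.0015)
check('c4')
c=cam('top'); show('feeder',blobs(c,*GREEN,.088,15,400,(340,210,445,305))); save(c,'top4.png'); show('bar',blobs(c,*YEL,.027,200))
w=cv2.imread('pics/c4.png'); t=cv2.imread('pics/top4.png')[180:320,110:460]
cv2.imwrite('pics/m4.png',np.vstack([w[:340],cv2.resize(t,(640,256))]))
E
```

```text
pick open 0.645 0.639 Fz -0.47 t 53.8083
 over, open 0.642
 contact True [0.4586 0.1031 0.0489] 0.642
 t 58.2667
   [310. 248.] cradle xy [-0.0117 -0.1006] [0.009 0.031] 86.46
   [330. 209.] cradle xy [ 0.0097 -0.0602] [0.009 0.031] 87.35
   [308. 168.] cradle xy [-0.0119 -0.0201] [0.009 0.03 ] 86.42
   [308. 124.] cradle xy [-0.012   0.0209] [0.009 0.03 ] 86.43
   [308.  79.] cradle xy [-0.0116  0.0608] [0.009 0.031] 86.43
   [322. 266.] cradle xy [ 0.0006 -0.1266] [0.007 0.034] 176.81
   [347. 248.] cradle xy [ 0.028  -0.1055] [0.006 0.015] 87.99
   [297. 248.] cradle xy [-0.0256 -0.1055] [0.006 0.015] 85.86
   [321. 228.] cradle xy [ 0.0001 -0.0844] [0.008 0.034] 176.8
   [343. 209.] cradle xy [ 0.0231 -0.0634] [0.006 0.015] 87.81
   [292. 209.] cradle xy [-0.0306 -0.0633] [0.007 0.015] 85.66
   [320. 189.] cradle xy [-0.0004 -0.0424] [0.008 0.034] 176.79
   [348. 168.] cradle xy [ 0.0275 -0.0216] [0.006 0.015] 88.01
   [296. 168.] cradle xy [-0.0256 -0.021 ] [0.007 0.014] 85.84
   [321. 147.] cradle xy [ 0.0002 -0.0003] [0.01  0.034] 176.78
   [349. 125.] cradle xy [0.0277 0.0207] [0.006 0.015] 88.03
   [294. 125.] cradle xy [-0.0258  0.0207] [0.007 0.015] 85.81
   [320. 102.] cradle xy [-0.0003  0.0421] [0.009 0.034] 176.76
   [350.  79.] cradle xy [0.0273 0.0628] [0.007 0.014] 88.06
   [294.  80.] cradle xy [-0.0259  0.0624] [0.007 0.015] 85.78
feeder
bar
  [207. 219.] [0.6059 0.2301] [0.02  0.323] 95.07
```

View pics/m4.png

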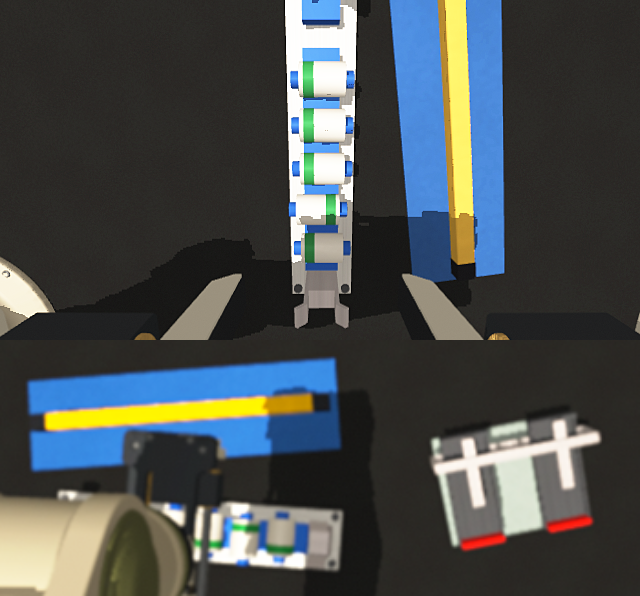

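```bash
python3 - <<'E'
from h import *
q=down(np.pi/2+5.05*D); m=[.6059,.2301]
r.grip(.6,40); r.goto([*m,.15],q); r.movel([*m,.023],.08,threshold=8); r.grip(0,45)
r.movel([*m,.2],.1); s=r.read_state(); print(s['opening'],s['eef_pos'],s['force'],s['moment'])
p=crad(0,0); r.movel([*p,.2],.12,ori=Q_CR); r.sleep(.3)
s=r.read_state(); print(s['opening'],s['moment'],s['time_s'])
w=cam('wrist'); save(w,'b_w.png'); c=cam('scene'); save(c,'b_s.png'); t=cam('top'); show('top',blobs(t,*YEL,.204,50)); show('w',blobs(w,*YEL,.204,50))
i=cv2.resize(c['frame'][60:240,230:450],(660,540)); cv2.imwrite('pics/b_z.png',i[:,:,::-1])
E
```

```text
0.2125042826036027 [0.60567043 0.2300772  0.1994655 ] [-0.78007608 -0.72327117 -2.1325144 ] [-0.03203177  0.0733738   0.05566697]
0.2122309404906094 [-0.11036719  0.07031125 -0.06231099] 66.2333
top
  [392. 337.] [ 0.3844 -0.1482] [0.011 0.038] 72.52
  [239. 291.] [0.4618 0.1219] [0.022 0.153] 85.93
w
  [321. 410.] [0.4628 0.1554] [0.02  0.025] 87.6
  [321. 175.] [0.4688 0.2577] [0.019 0.139] 87.84
```

View pics/b_z.png

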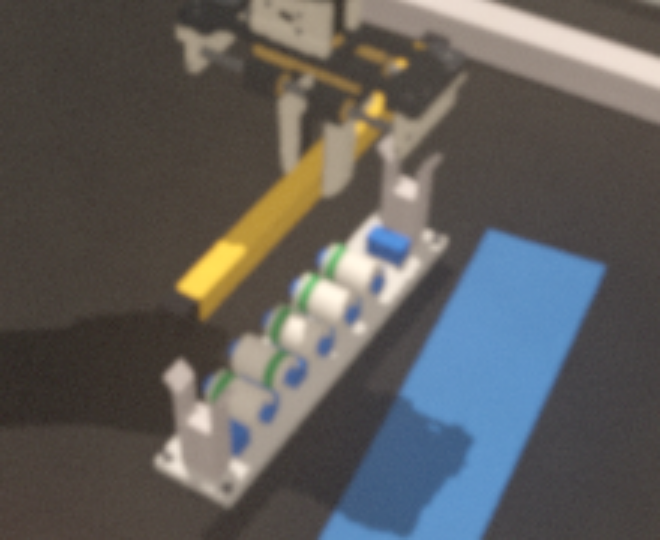

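View pics/b_w.png

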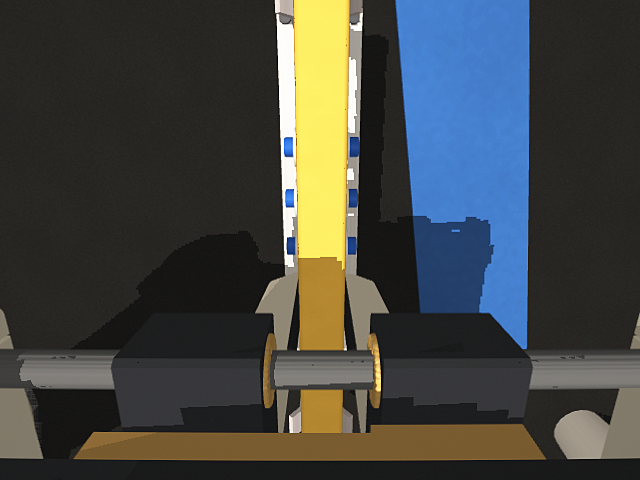

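```bash
python3 - <<'E'
from h import *
c=cam('scene')
for x,y,z in [(.01,-.18,.18),(.01,-.18,.204),(-.01,-.18,.204)]:
    u=proj(c,[*crad(x,y),z]); print(u.round(1),((u-[230,60])*3).round())
i=cv2.resize(c['frame'][140:180,275:325],None,fx=12,fy=12,interpolation=2); cv2.imwrite('pics/b_e.png',i[:,:,::-1])
E
```

```text
[290.3 172.9] [181. 339.]
[289.5 164.5] [179. 314.]
[281.3 160.5] [154. 301.]
```

View pics/b_e.png

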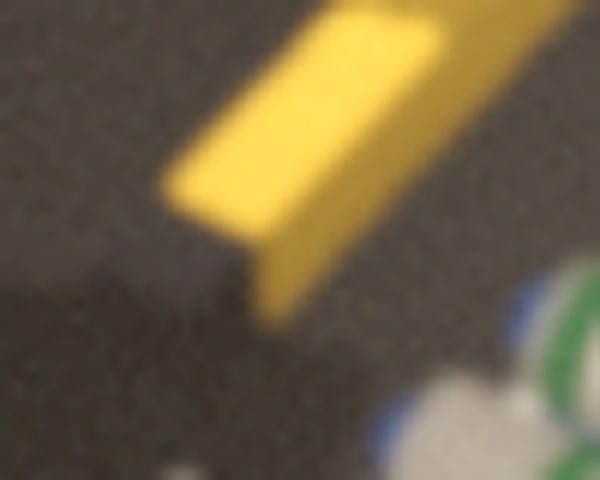

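```bash
python3 - <<'E'
from h import *
c=cam('scene')
for dz in (0,.01):
  for x,y,z in [(.01,-.1615,.18),(.01,-.1615,.204),(-.01,-.1615,.204)]: print(dz,proj(c,[*crad(x,y),z+dz]).round(1))
print('meas (297,167.5) (296.3,160) (288.8,155.4)')
E
```

```text
0 [295.6 167.2]
0 [295.  158.8]
0 [286.8 154.9]
0.01 [295.3 163.8]
0.01 [294.7 155.2]
0.01 [286.5 151.3]
meas (297,167.5) (296.3,160) (288.8,155.4)
```

```bash
python3 - <<'E'
from h import *
p=crad(0,0); r.movel([*p,.13],.1); print(r.movel([*p,.0845],.03,threshold=6)); s=r.read_state(); print(s['eef_pos'],s['force'],s['opening'])
r.grip(.5); r.movel([*p,.2],.1); r.sleep(.3)
w=cam('wrist'); show('w',blobs(w,*YEL,.09,50))
r.goto([.5,-.15,.4],Q_CR); r.sleep(.5)
t=cam('top'); c=cam('scene'); show('top',blobs(t,*YEL,.09,50)); show('top mat',blobs(t,*BLUE,.003,300)); print(CR,r.read_state()['time_s'])
for y in (-.1615,.1615): print(proj(c,[*crad(.01,y),.09]).round(1),proj(c,[*crad(-.01,y),.09]).round(1))
save(t,'f_t.png')
a=cv2.resize(c['frame'][80:240,260:420],(560,560)); b=cv2.resize(t['frame'][240:320,110:310],(750,300)); cv2.imwrite('pics/f.png',a[:,:,::-1]);cv2.imwrite('pics/f2.png',b[:,:,::-1])
E
```

```text
True
[0.46448861 0.20716148 0.08591713] [-0.68617678  0.66530226  6.4886529 ] 0.21165683092839283
w
  [322. 404.] [0.457  0.0614] [0.019 0.028] 87.21
  [322. 175.] [0.4671 0.2369] [0.019 0.247] 87.35
top
  [390. 337.] [ 0.367  -0.1631] [0.012 0.035] 71.31
  [209. 285.] [0.465  0.2069] [0.024 0.323] 87.19
top mat
  [210. 220.] [0.6051 0.2305] [0.115 0.386] 94.9
  [636. 185.] [ 0.7037 -0.7403] [0.015 0.225] 178.46
[0.4645 0.2072] 73.1083
[297.7 195.8] [290.3 192. ]
[370.6 114. ] [363.8 111.2]
```

View pics/f.png

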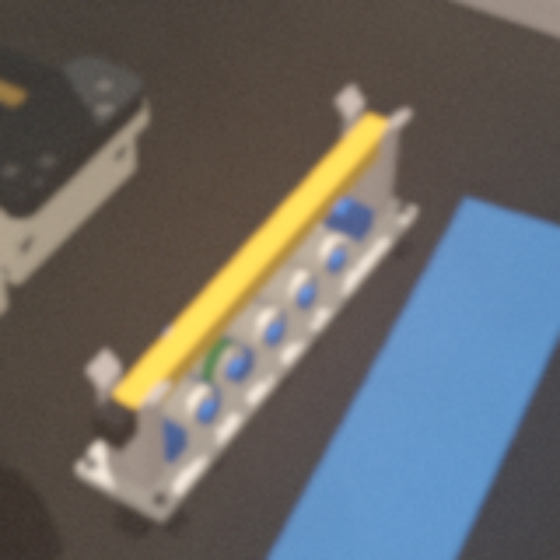

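View pics/f_t.png

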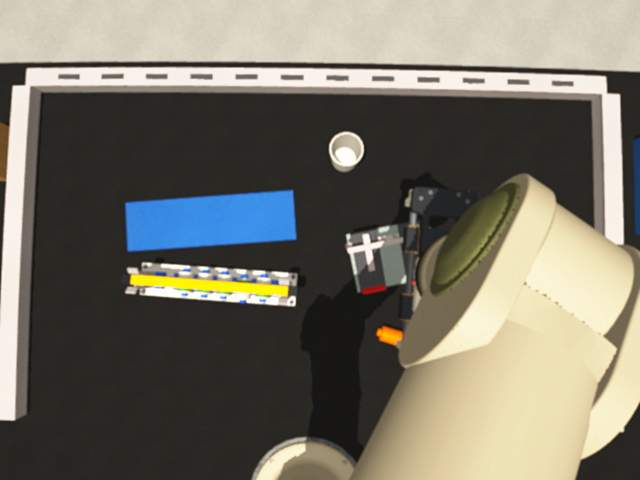

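```bash
python3 -c "
from h import *
r.hand_in(); print(r.read_state()['time_s'])"
```

```text
the job is handed in; nothing more can be done
the job is handed in; nothing more can be done
```

The job is done and handed in, at about 73 s on the robot's clock against the 210 s limit; `hand_in` gave no verdict.

- **Bar out:** I lifted the bar level out of both brackets and laid it on the blue mat.
- **Cartridges:** Five were present. One was already in the -63 mm groove, and I left it there. I moved the three from the +y lane to grooves +63, +21 and -21, and the single one from the -y lane to -105.
- **Bar back:** I returned the bar to the brackets. The robot stood clear of everything at hand-in.

**Last checks:**
- **Bar position:** The top camera put it at (0.465, 0.207), against the measured cradle centre of (0.4645, 0.2072). The downward stop came at the same tool height as the original grasp, so I take it to be fully seated. In the scene view both ends sit between the bracket walls.
- **Cartridge positions:** Before the bar went back, the four I placed measured about 1 mm off the centre line. The one that was already there measured about 4 mm off, against the 16 mm allowed. Afterwards I only confirmed by eye that five were still in their grooves.
- **Bystanders:** The beaker was in the same place as at the start. The arm hid the wash bottle in the last picture, so I did not re-check it; no move went near it.
- **Faults and disagreements:** Nothing failed, and I saw no grip slip or knocked cartridge. The only disagreement was 1–3° between the top and wrist cameras in the early yaw of the mat and bar, where the wrist view was partly hidden. The final placings agreed.

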